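# Level the sprung deck of a tray shaker

### The arm

A 6-joint arm with a two-finger parallel gripper is mounted at the origin on the work surface. World frame = base frame: x ahead of the robot, y to its left, z up, the work surface at z = 0. Lengths are in mm, angles in rad, forces in N, time in s.
With the tool pointing down it reaches from about 275 to 825 mm from the base axis. Payload 4.9 kg.
Tool frame: the origin (TCP) lies at the very end of the fingers, on their centre line; the grasp point (between the pads) lies 19 mm behind it; z points along the fingers, y is the direction in which the jaws open and shut (so a half turn about z gives the same grasp; the last joint's range is limited). The gripper opens to 85 mm and grips with 20 to 120 N. Pads are 22 mm wide; open, the fingers measure 114 mm over their backs; the gripper's body (76 mm by 85 mm) begins 54 mm behind the grasp point. The pads swing forward as they close: fully open they stand 13 mm farther back than shut.
Start: joints at [-1.24, 0.326, -0.193, 1.052, 0, 1.437], TCP at [246.548, -491.663, 209.581] pointing down, gripper open.
Joint ranges: [-2.65, 2.65], [-0.97, 1.79], [-1.3, 1.35], [-1.93, 2.1], [-1.47, 1.37], [-3.14, 3.14]. Speed limits (rad/s): [2.57, 2.57, 3.14, 3.14, 3.14, 3.14].

### API

Orientations are given as [roll, pitch, yaw] about the fixed x, y, z axes, in that order (R = Rz(yaw) Ry(pitch) Rx(roll)).
In Python, from bench import bot, solve_ik, imaging gives the robot as it stands. Calls block until the motion is done:
- bot.move_ptp(position, orientation): joint-space move of the TCP to a pose.
- bot.movel(position, rot=None, max_speed=150, threshold=None): straight line of the TCP; rot=None keeps the orientation; max_speed is the mean speed in mm/s. With threshold (N) it stops when the force on the tool has changed by that much, and returns True; else False.
- bot.move_j(angles): joint-space move.
- bot.grip(opening, effort=None): opening from 0.0 (shut) to 1.0 (fully open); effort is the grip in N (None keeps the last); returns when the fingers have stopped.
- bot.dwell(seconds).
- solve_ik(position, orientation): joint angles nearest the present ones, or None.
- bot.get_state(): the state.
- imaging.capture(name): name is "side" or "top"; returns the picture (420x560x3 uint8, blue, green, red); there is no depth.
- imaging.camera_model(name): a dict with "K" (3x3 intrinsics, pixels), "position" and "rotation" of the camera in the world. Camera axes: x right, y up, looking along -z (the intrinsics and any distortion apply to the point x, -y, -z); pixel columns grow to the right and rows downward; lengths in mm; the calibration is good to about 2 mm. A picture is of the moment at which its call begins. camera_model takes no time and is no camera call.
A pose or a line that the arm cannot do raises bot.IKError and nothing moves.
- bot.sign_off(): hands the job in, once; it reports no verdict.
The state is a dict: "t": time; "qpos": joint angles; "joint_velocities": joint speeds; "effort": joint torques, N m; "tcp_pos": TCP position; "orientation": TCP orientation; "contact_force": force on the tool from outside, world axes, zero at the start; "wrist_torque": the same for the moment, N m; "opening": opening from 0.0 (shut) to 1.0 (fully open).
Only numpy, scipy, OpenCV 4.12 (cv2) and the standard library are available. Lean on these libraries where they do the work, as an engineer would, in place of code of your own. Each camera call takes 0.05 s, during which the arm holds its last target.

### The job

Get the tray shaker ready: first turn the selector on the grey drive box from the white dot to the yellow dot. Then press the shaker's red levelling-foot knob down so that the foot stands on its pad, turn it until the bubble of the spirit level on the deck sits centred between its two lines, and finish while still holding the knob pressed down like that (let it up and the springs lift the deck again). Leave the loose things on the table where they are.

Things in the scene. Friction and masses are not known exactly. Their poses are not given: they have to be found in the camera images.
- sel_grip (a point): grip point of the selector knob, on its upright axis, 31 mm above the drive box's top. Black upright bar 48 mm long (along this point's x), 13 mm thick (y), its top 15 mm above this point, standing on a grey disc of 48 mm diameter whose top is 22 mm below this point. z is up
- sel: the selector knob, origin on its axis at the drive box's top. It turns about z, 1.35 rad either way from the white dot, with click stops at the white dot and at 0.6 and 1.2 rad on both sides of it (0.1 to 0.2 N m to pass a click; it then snaps in and stays). Its white pointer points along its x
- sel_tip (a point): the point that the selector's white pointer aims at: 46 mm from the axis along the knob's x; turns with the knob and lies over a dot when the pointer is on that dot
- dot_yellow: the yellow dot, 15 mm across, on top of the drive box, 46 mm from the selector's axis. The white (start), yellow, red, blue and green dots mark the five click stops; the four coloured ones change places from run to run. Origin: centre of the dot
- drive_box: grey fixed box 150 x 150 x 60 mm that carries the selector at the centre of its top; origin: centre of its underside
- foot_grip (a point): grip point of the red levelling-foot knob, on its axis, about 0.17 m above the table at the start. Upright bar 48 mm long (along this point's x), 14 mm thick (y), its top 15 mm above this point and its foot 20 mm below, on a disc of 52 mm diameter. z is up. Friction 0.12 N m, it stays as turned; travel 1.9 rad either way of mid, starts within 0.5 of mid; at most 1.6 rad is needed
- foot: levelling foot: red knob, 14 mm threaded rod, rubber foot. Origin on the axis 60 mm below the grip point, the rubber's underside 86 mm below that. Clockwise from above screws it down through the deck, 5.73 mm per rad. While it is pressed on the pad its height stays and the deck moves instead: clockwise raises the deck's foot end, anticlockwise lowers it, 0.0191 rad of tilt per rad
- deck: aluminium deck 240 x 280 mm, top 112 mm above the table, hinged along its left end; the foot goes through the ear at the other end, 300 mm towards the deck's -y from its origin on the hinge line. Springs push the foot end up to a stop 0.05 rad above level, the foot then hangs about 6 to 24 mm above the pad. Pushing it down takes 6 to 9 N at the knob; any more goes into the pad
- bubble (a joint): the pale bubble (22 mm long) in the green vial of the yellow spirit level on the deck, in m: 0 = centred between the two black lines (30 mm apart); plus = towards the foot (foot end too high: turn anticlockwise from above); minus = towards the hinge (turn clockwise). 9.6 mm per rad of knob while the foot is pressed on its pad; +25 mm when the deck is up on its springs
- shaker: green fixed frame of the tray shaker, 220 x 230 mm, under the deck; origin on the table, midway between hinge and foot, foot towards its -y
- pad_thick: orange disc, 60 mm across and 20 mm thick, fixed on the table; it or the blue pad lies under the foot (they swap from run to run), the other one lies beside the machine. Origin: centre of its underside
- pad_thin: blue disc, 60 mm across and 8 mm thick, fixed on the table, as the orange one. Origin: centre of its underside
- pot: bystander, loose: terracotta flower pot, 90 mm across the mouth, 85 mm tall. Origin: centre of its underside
- seed_jar: bystander, loose: jar with a green cap, 56 mm across, 85 mm tall. Origin: centre of its underside
- spray: bystander, loose: green bottle, 64 mm across, 170 mm tall. Origin: centre of its underside
- trowel: bystander, loose: hand trowel lying flat, 290 mm long. Origin: centre of its underside (about the neck)
- dibber: bystander, loose: wooden dibber standing on its thick end, 32 mm across, 150 mm tall. Origin: centre of its underside
- small_pot: bystander, loose: black plastic pot, 70 mm across, 65 mm tall. Origin: centre of its underside
- label_bin: bystander, loose: small blue open bin, 100 x 70 x 50 mm. Origin: centre of its underside
There are look-alikes about, which are no part of the job. Of the things that look like the pad_thin, the largest one is meant.

How it is judged (in metres and radians):
On the way, in this order (a step that is already met when the one before it is completed fails the run):
1. the selector's pointer is on the yellow dot (horizontal distance between sel_tip and dot_yellow below 0.008 m), for 0.3 s.
2. the foot is pressed on its pad by the robot with the bubble centred, the selector still on yellow (horizontal distance between sel_tip and dot_yellow below 0.008 m and (contact force between foot and pad_thick above 2.5 N or contact force between foot and pad_thin above 2.5 N) and contact force between any of the arm, the fingers and foot above 3 N and value of joint bubble between -0.003 and 0.003 m), for 0.4 s.
At the end, for the whole second after the job is handed in: The robot holds the foot's knob pressed down (more than 3 N on the knob and more than 2.5 N between foot and pad), the bubble is within 3 mm of the centre, and the selector's pointer is on the yellow dot (within 8 mm), all through the last second (all of step 2); the arm keeps its last pose, push and grip.
It fails at once if a bystander is moved by more than 30 mm or knocked over (distance of any of pot, seed_jar, spray, trowel, dibber, small_pot, label_bin from where it was at the start of the episode above 0.03 m or angle between any of pot, seed_jar, spray, trowel, dibber, small_pot, label_bin's own z axis and vertical above 0.5 rad).
It also fails if it takes over 64 s, if anything falls off the work surface, if the arm or the gripper's body presses on something with over 40 N, if the wrist force passes 120 N, or if a joint passes its speed limit or range.

## Working session

There is one attempt and no reset: what is moved stays moved. The work goes in short steps, each a Python script; the robot and the scene stay as the last script left them, time stands still between calls to the robot, and variables do not carry over. Pictures are saved under pics/ and viewed, and the job is handed in when it is done.

```bash
ls; mkdir -p pics; python3 - <<'E'
from bench import bot, solve_ik, imaging
import cv2
for n in ("side","top"):
    cv2.imwrite(f"pics/{n}0.png", imaging.capture(n))
    m=imaging.camera_model(n); print(n,m)
s=bot.get_state(); print(s)
E
```

```text
pics
side {'K': array([[522.62782833,   0.        , 287.92277474],
       [  0.        , 522.62782833, 214.61316515],
       [  0.        ,   0.        ,   1.        ]]), 'position': array([ -144.3069821 , -1071.72012193,  1196.05577122]), 'rotation': array([ 0.85971826, -0.01190938, -0.58633818])}
top {'K': array([[521.01777194,   0.        , 283.20831104],
       [  0.        , 521.01777194, 205.03280629],
       [  0.        ,   0.        ,   1.        ]]), 'position': array([ 351.19148419,  -41.26513347, 1504.79147661]), 'rotation': array([ 0.12347555, -0.00271696, -1.57915096])}
{'t': 0.1, 'qpos': array([-1.24018696e+00,  3.26829446e-01, -1.93464776e-01,  1.05197041e+00,
        4.76242734e-05,  1.43657813e+00]), 'joint_velocities': array([ 3.98144352e-04, -1.05882862e-03,  2.25070030e-03,  1.38177910e-03,
        2.27128282e-03,  4.45984666e-05]), 'effort': array([ 7.39903553e-04, -4.44240189e+01,  2.63038588e+01,  7.91902741e-03,
       -2.25147346e-04, -8.70432899e-06]), 'tcp_pos': array([ 246.39123386, -491.13615264,  208.90934865]), 'orientation': array([-3.14014393e+00, -2.43678171e-04,  4.64827360e-01]), 'contact_force': array([-0.19629828,  0.63720647, -0.0557826 ]), 'wrist_torque': array([ 0.01931336, -0.00838484,  0.01731031]), 'opening': 0.9982767342709027}
```

View pics/side0.png

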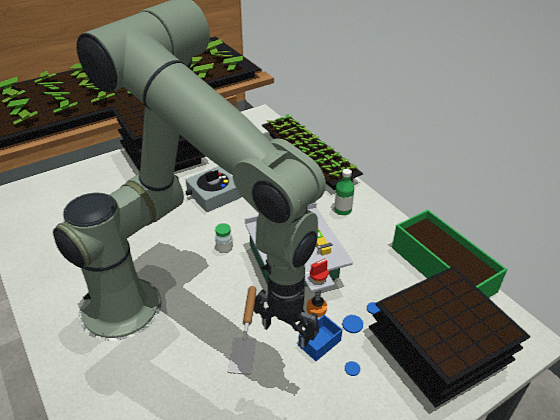

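View pics/top0.png

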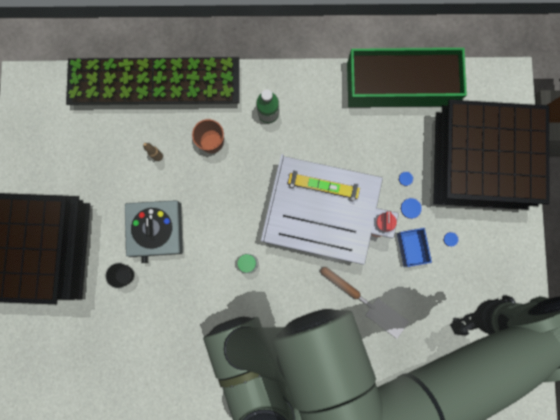

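The top view shows the drive box near (152,228), the shaker near (325,212), the red knob near (386,222) and the blue bin beside the knob. In the side view the arm hides part of the shaker.

```bash
cat > h.py <<'E'
import numpy as np, cv2
from scipy.spatial.transform import Rotation as R
from bench import bot, solve_ik, imaging
def cam(n):
    m=imaging.camera_model(n); return m["K"],np.array(m["position"]),R.from_euler('xyz',m["rotation"]).as_matrix()
def proj(n,p):
    K,c,M=cam(n); q=M.T@(np.array(p,float)-c); q=np.array([q[0],-q[1],-q[2]]); u=K@q; return u[:2]/u[2]
def ray(n,uv):
    K,c,M=cam(n); d=np.linalg.inv(K)@np.array([uv[0],uv[1],1.]); return c,M@np.array([d[0],-d[1],-d[2]])
def onz(n,uv,z):
    c,d=ray(n,uv); return c+d*(z-c[2])/d[2]
def two(a,b):
    c1,d1=ray("top",a); c2,d2=ray("side",b)
    s=np.linalg.lstsq(np.c_[d1,-d2],c2-c1,rcond=None)[0]
    p,q=c1+s[0]*d1,c2+s[1]*d2; return (p+q)/2,np.linalg.norm(p-q)
def crop(im,x0,y0,x1,y1,k,name):
    cv2.imwrite("pics/"+name,cv2.resize(im[y0:y1,x0:x1],None,fx=k,fy=k,interpolation=cv2.INTER_CUBIC))
E
python3 - <<'E'
from h import *
print(imaging.camera_model("top").keys())
t=cv2.imread("pics/top0.png"); s=cv2.imread("pics/side0.png")
crop(t,100,190,200,270,7,"t_sel.png"); crop(t,260,145,460,285,4,"t_sh.png")
crop(s,175,155,255,215,8,"s_sel.png")
for n in("top","side"): print(n,proj(n,bot.get_state()["tcp_pos"]),proj(n,[0,0,0]))
E
```

```text
dict_keys(['K', 'position', 'rotation'])
top [465.98733225 311.30692977] [267.96585749 396.98026132]
side [284.5581266  344.19057318] [119.78199951 306.84080682]
```

View pics/t_sel.png

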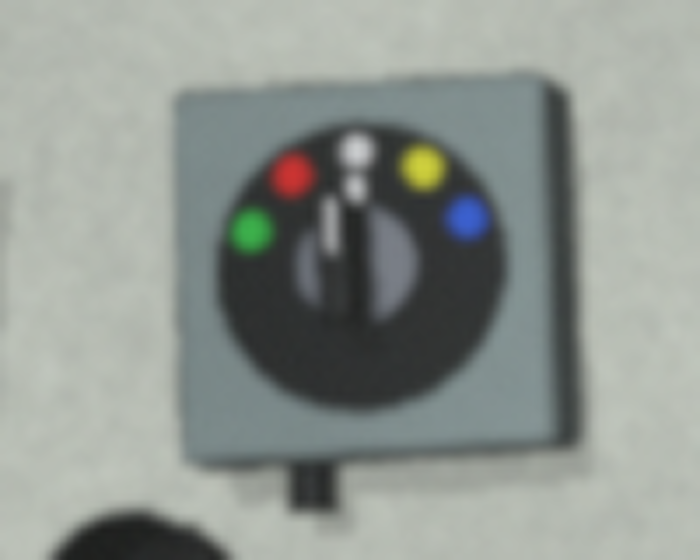

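View pics/t_sh.png

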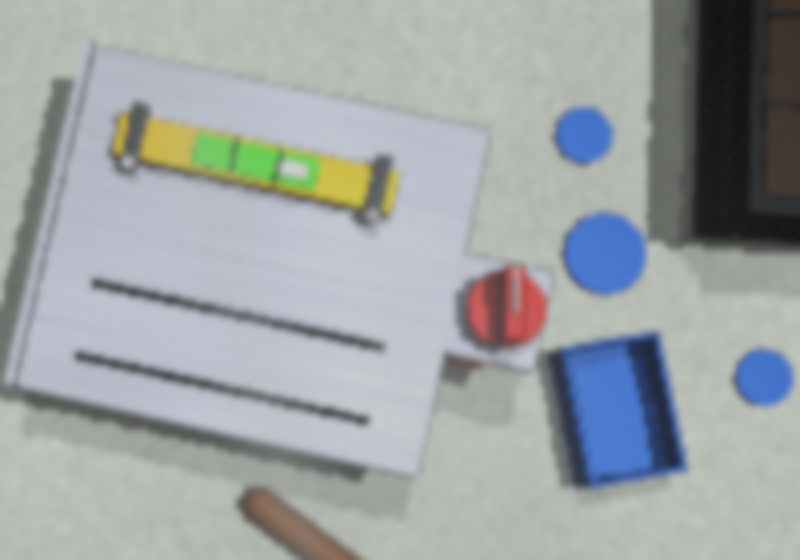

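View pics/s_sel.png

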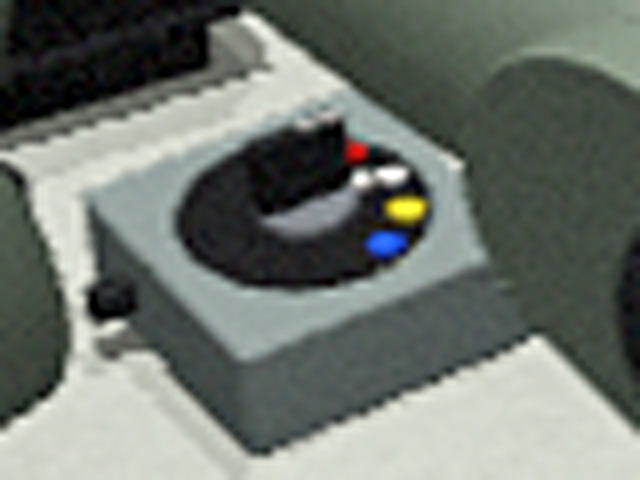

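```bash
python3 - <<'E'
from h import *
from scipy.optimize import least_squares
t=cv2.imread("pics/top0.png").astype(int)
s=cv2.imread("pics/side0.png").astype(int)
def cents(im,box):
    x0,y0,x1,y1=box; b,g,r=[im[y0:y1,x0:x1,i] for i in range(3)]
    ms=dict(red=(r-np.maximum(b,g)),yel=(np.minimum(r,g)-b),blu=(b-np.maximum(r,g)),grn=(g-np.maximum(r,b)))
    o={}
    for k,w in ms.items():
        m=(w>70).astype(np.uint8); n,l,st,ce=cv2.connectedComponentsWithStats(m)
        if n<2: continue
        j=1+np.argmax(st[1:,4]); mm=cv2.dilate((l==j).astype(np.uint8),np.ones((3,3)))
        w=np.clip(w,20,None)*mm-20*mm; yy,xx=np.mgrid[y0:y1,x0:x1]
        o[k]=(np.array([(w*xx).sum(),(w*yy).sum()])/w.sum(),st[j,4])
    return o
T=cents(t,(128,205,178,235)); S=cents(s,(195,165,235,195))
for k in T: print(k,T[k],onz("top",T[k][0],62), S.get(k) and two(T[k][0],S[k][0]))
P=[onz("top",T[k][0],62)[:2] for k in ("grn","red","yel","blu")]
ph=np.array([1.2,.6,-.6,-1.2])
f=lambda v:np.concatenate([v[:2]+46*np.array([np.cos(v[2]+a),np.sin(v[2]+a)])-p for a,p in zip(ph,P)])
r=least_squares(f,[*np.mean(P,0)-[25,0],0]); print(r.x,np.round(r.fun,1))
E
```

```text
red (array([141.31314941, 214.60945898]), np.int32(26)) [506.53260026 348.28633923  62.        ] (array([509.18027185, 347.25016007,  61.2106552 ]), np.float64(5.700748326730151))
yel (array([159.97764372, 213.45670688]), np.int32(26)) [509.34000566 296.4634331   62.        ] (array([510.01391354, 296.47354587,  60.83239182]), np.float64(1.2121116946905925))
blu (array([166.28865462, 220.65863454]), np.int32(20)) [489.07185052 278.52316958  62.        ] (array([489.95386224, 278.34537129,  61.07490221]), np.float64(1.7621575184085514))
grn (array([135.4500609 , 222.52375152]), np.int32(16)) [484.56476283 363.99793897  62.        ] None
[4.70098771e+02 3.20369536e+02 5.30389988e-02] [-0.1  0.1  0.1  0.   0.  -0.  -0.1 -0.1]
```

The four dots fit a 46 mm circle to 0.1 mm and their height checks at 61 mm. Axis is (470.1, 320.4), white at yaw 0.053, and yellow is 0.6 clockwise of it. I'm moving there now.

```bash
python3 - <<'E'
from h import *
p=bot.get_state()["tcp_pos"]; pi=np.pi
bot.movel([p[0],p[1],300],max_speed=250)
for y in (0.053,0.053+pi):
    print(y,solve_ik([470.3,320.4,300],[pi,0,y]),solve_ik([470.3,320.4,74],[pi,0,y-.6]))
bot.move_ptp([470.3,320.4,260],[pi,0,0.053])
print(bot.get_state()["t"],bot.get_state()["tcp_pos"],bot.get_state()["qpos"])
for n in("top","side"): cv2.imwrite(f"pics/{n}1.png",imaging.capture(n))
crop(cv2.imread("pics/side1.png"),220,190,390,390,3,"s_sh1.png")
E
```

```text
0.053 [ 0.4683451   0.3222654   0.03210877  1.28063969  0.         -2.72624755] [ 0.4683451   0.48435721 -0.32602357  0.76041555  0.         -2.12624755]
3.194592653589793 [0.4683451  0.3222654  0.03210877 1.28063969 0.         0.4153451 ] [ 0.4683451   0.48435721 -0.32602357  0.76041555  0.          1.0153451 ]
4.075 [470.54854389 320.05084283 259.98051723] [ 4.67649097e-01  3.35198650e-01 -4.99607720e-02  1.18562887e+00
 -9.52349966e-05 -2.72609356e+00]
```

View pics/side1.png

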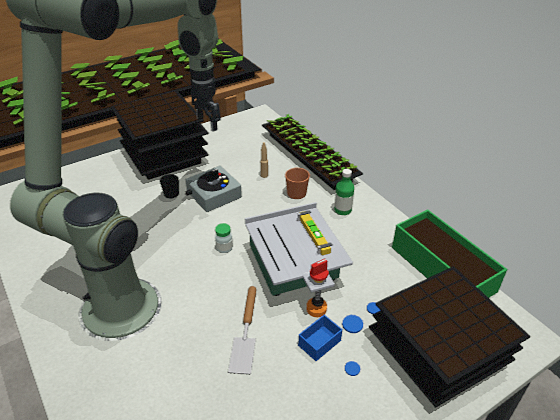

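View pics/s_sh1.png

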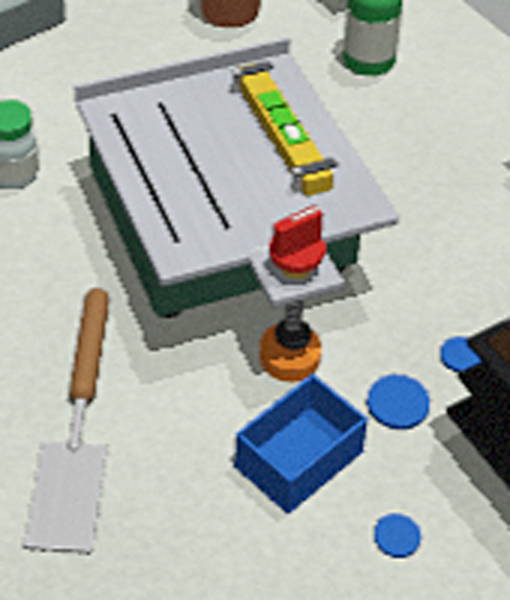

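View pics/top1.png

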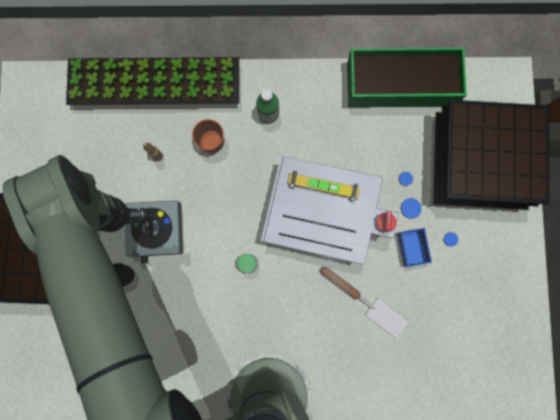

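The side view confirms the orange pad is under the foot (317,305). The blue bin (320,338) and trowel are below knob height. Next is turning the selector.

```bash
python3 - <<'E'
from h import *
pi=np.pi; C=[470.3,320.4]
h=bot.movel([*C,74],max_speed=130,threshold=12); s=bot.get_state(); print(h,s["tcp_pos"],s["contact_force"])
bot.grip(0.0,40); s=bot.get_state(); print(s["opening"],s["tcp_pos"],s["contact_force"])
bot.movel([*C,74],rot=[pi,0,0.053-.62]); s=bot.get_state(); print(s["orientation"],s["contact_force"],s["wrist_torque"],s["t"])
bot.grip(0.6); bot.movel([*C,250],max_speed=250)
print(bot.get_state()["t"])
cv2.imwrite("pics/side2.png",imaging.capture("side"));cv2.imwrite("pics/top2.png",imaging.capture("top"))
crop(cv2.imread("pics/side2.png"),175,155,255,215,5,"s_sel2.png")
crop(cv2.imread("pics/top2.png"),110,190,200,260,5,"t_sel2.png")
E
```

```text
False [470.89568045 320.70421477  74.75683912] [ 0.05374425 -0.63283207  0.47747586]
0.1366704513832522 [470.30142552 321.44375687  74.32509829] [-0.87978466  3.60874658  1.4944881 ]
[-3.13962128e+00  1.25456898e-03 -5.66360272e-01] [-0.78734317  4.56280737  1.45548978] [0.94638109 0.3491185  0.09223005] 7.1833
8.4917
```

View pics/s_sel2.png

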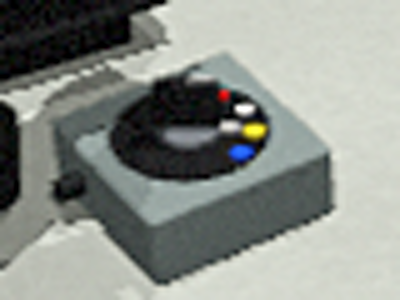

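View pics/t_sel2.png

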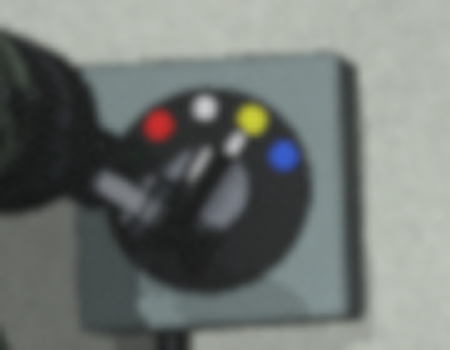

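Both views show the pointer aimed at the yellow dot. Now I'll measure the foot knob.

```bash
python3 - <<'E'
from h import *
t=cv2.imread("pics/top1.png"); s=cv2.imread("pics/side1.png")
crop(t,365,200,410,245,12,"t_k.png"); crop(s,300,250,340,320,8,"s_k.png")
for n,im,b in(("top",t,(365,200,410,245)),("side",s,(300,250,340,292))):
    x0,y0,x1,y1=b;I=im.astype(int)[y0:y1,x0:x1]; w=I[:,:,2]-np.maximum(I[:,:,0],I[:,:,1])
    m=(w>55).astype(np.uint8); c=max(cv2.findContours(m,0,2)[0],key=cv2.contourArea); x,y,ww,hh=cv2.boundingRect(c)
    mo=cv2.moments(c); ctr=np.array([mo['m10']/mo['m00']+x0,mo['m01']/mo['m00']+y0])
    print(n,x+x0,y+y0,ww,hh,ctr,cv2.minEnclosingCircle(c)[0]+np.array([x0,y0]),onz(n,ctr,155))
E
```

```text
top 386 212 11 18 [390.70813397 222.2169059 ] [389.5 220.5] [ 471.38811991 -325.59641458  155.        ]
side 310 259 19 22 [319.01536643 270.20035461] [319. 269.] [ 477.7041408  -310.56708067  155.        ]
```

View pics/t_k.png

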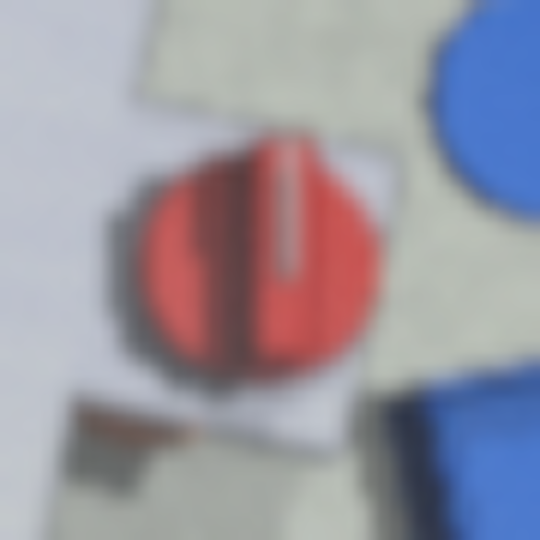

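View pics/s_k.png

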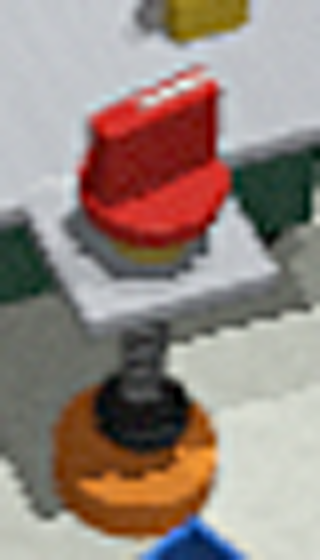

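```bash
python3 - <<'E'
from h import *
t=cv2.imread("pics/top1.png").astype(float); s=cv2.imread("pics/side1.png").astype(float)
# stripe: whiteness = min(b,g) within the red bar
pts=[]
for r in range(213,223):
    w=np.minimum(t[r,:,0],t[r,:,1])[386:392]; w=np.clip(w-w.min()-15,0,None); pts.append((r,(w*np.arange(386,392)).sum()/w.sum()))
pts=np.array(pts); print(np.round(pts[:,1],2)); a,b=np.polyfit(pts[:,0],pts[:,1],1)
P=onz("top",(a*212+b,212),185);Q=onz("top",(a*223.3+b,223.3),185); d=P-Q; print("stripe",P,Q,"yaw",np.arctan2(d[1],d[0]),np.linalg.norm(d))
print("disc centre",onz("top",(386.9,221.7),150)," bar top centre",onz("top",(388.7,220.8),185))
print(two((389,212.1),(325.8,258.6)),two((388.7,223.3),(317.1,262.4)))
# deck: corner pixels from crop t_sh (x/4+260,y/4+145): hinge corners and ear
f=lambda u,v:(u/4+259.6,v/4+144.6)
for uv,z in((f(96,42),112),(f(12,385),112),(f(490,128),123),(f(415,475),123)): print(onz("top",uv,z))
for p in ((472,-318,185),(472,-318,150)): print(proj("top",p),proj("side",p))
E
```

```text
[389.28 388.91 388.68 388.65 388.66 388.67 388.69 388.65 388.66 388.62]
stripe [ 494.88885349 -315.80960808  185.        ] [ 465.99935855 -313.50744662  185.        ] yaw -0.07952049128360114 28.981077711312672
disc centre [ 473.26831086 -316.745953    150.        ]  bar top centre [ 472.37527384 -314.28695842  185.        ]
(array([ 494.25577448, -314.3075205 ,  193.75133433]), np.float64(1.303876202986031)) (array([ 466.12409656, -312.80099049,  193.59598987]), np.float64(1.9917013204159535))
[661.16542474 -48.70706501 112.        ]
[428.06485468   9.34815206 112.        ]
[ 597.63837875 -313.31402518  123.        ]
[ 365.99721099 -256.47999276  123.        ]
[390.16308767 220.93514026] [319.50443557 265.02996863]
[387.39588097 222.18007742] [318.84183963 273.99425537]
```

Hinge edge length comes out at 240 mm as it should, and hinge midpoint + 300 mm lands within about 3 mm of the measured knob axis, which cross-checks. The bar's yaw is ≈ -0.05 and its top is at z≈190. The knob leans 0.05 towards the hinge. Next is grasping it.

```bash
cat >> h.py <<'E'
pi=np.pi
D=np.array([-0.2416,-0.970,0.])   # deck -y (hinge->foot)
HX=np.array([0.970,-0.2416,0.])   # hinge axis
def ori(yaw,al):  # deck up by al: knob top leans to hinge (-D)
    b=R.from_euler('xyz',[pi,0,yaw]); ax=np.cross([0,0,1],-D)
    return list((R.from_rotvec(ax*al)*b).as_euler('xyz'))
def st(*k):
    s=bot.get_state(); print(*[(q,np.round(s[q],3)) for q in ("t","tcp_pos","orientation","contact_force","wrist_torque","opening",*k)]); return s
E
python3 - <<'E'
from h import *
yaw=-0.05+pi
up=np.array([0,0,1])-0.05*D
G=np.array([472.2,-313.8,190])  # bar top
T=lambda h:list(G+up*h)   # tcp relative to bar top
for y in(yaw-1.6,yaw,yaw+1.6): print(solve_ik(T(-32),ori(y,0.05)))
bot.grip(0.5)
bot.move_ptp([472,-300,300],ori(yaw,0.05)); st("qpos")
bot.movel(T(20),max_speed=250)
for n in("top","side"): cv2.imwrite(f"pics/{n}3.png",imaging.capture(n))
crop(cv2.imread("pics/side3.png"),270,200,370,310,5,"s3.png");crop(cv2.imread("pics/top3.png"),270,150,450,260,4,"t3.png")
E
```

```text
[-0.69327171  0.3832648  -0.24801682  0.91779721 -0.0450205   0.95623933]
[-0.69327171  0.3832648  -0.24801682  0.91779721 -0.0450205  -0.64376067]
[-0.69327171  0.3832648  -0.24801682  0.91779721 -0.0450205  -2.24376067]
('t', np.float64(11.058)) ('tcp_pos', array([ 472.361, -299.319,  299.962])) ('orientation', array([-3.093, -0.01 ,  3.093])) ('contact_force', array([ 0.949, -0.266,  0.113])) ('wrist_torque', array([0.061, 0.017, 0.029])) ('opening', np.float64(0.497)) ('qpos', array([-0.67 ,  0.288, -0.016,  1.246, -0.045, -0.622]))
```

View pics/s3.png

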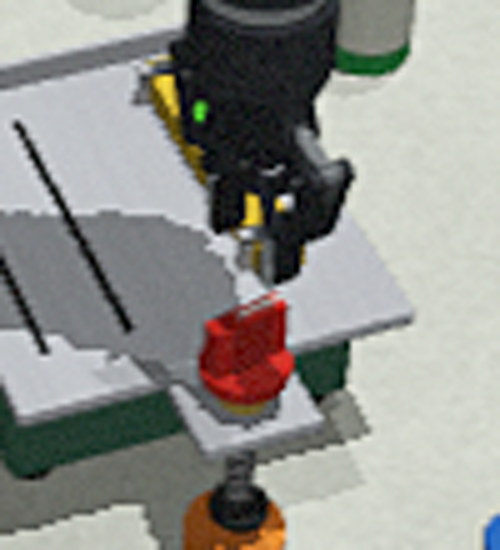

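View pics/t3.png

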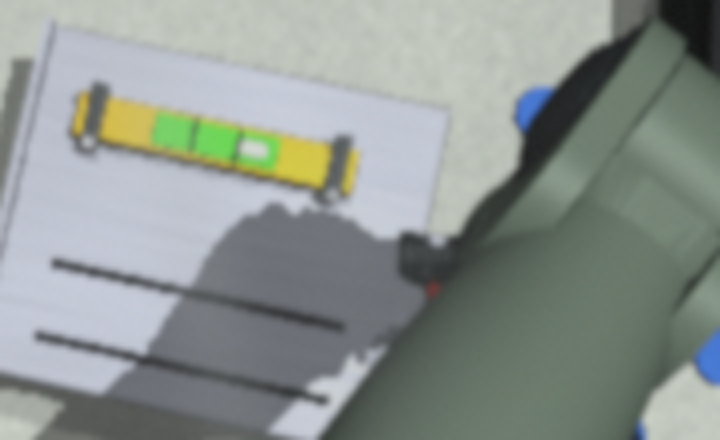

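The level is fully visible from the top (bubble at about (333,187)). The fingers in the side view look slightly right of the bar, so I'm checking their projection before descending.

```bash
python3 - <<'E'
from h import *
s=st(); p=s["tcp_pos"]; M=R.from_euler('xyz',s["orientation"]).as_matrix(); print(M)
for k in(-1,0,1):
    q=p+M[:,1]*21*k-M[:,2]*6; a=proj("side",q); print(k,q,a,(a-[270,200])*5)
for q in ([472.2,-313.8,190],[448,-312,190],[496,-315,190]): print(q,(proj("side",q)-[270,200])*5)
E
```

```text
('t', np.float64(11.675)) ('tcp_pos', array([ 473.697, -313.277,  212.084])) ('orientation', array([-3.091, -0.007,  3.092])) ('contact_force', array([-0.195,  0.254,  0.082])) ('wrist_torque', array([ 0.024,  0.047, -0.016])) ('opening', np.float64(0.499))
[[-0.99874939  0.04907721 -0.00954395]
 [ 0.0494981   0.99749759 -0.05048264]
 [ 0.00704252 -0.05089191 -0.99867934]]
-1 [ 472.72413317 -333.92134083  219.14434092] [324.01080341 259.54295525] [270.05401706 297.71477626]
0 [ 473.75475456 -312.97389145  218.07561073] [319.55889945 254.88436009] [247.79449727 274.42180044]
1 [ 474.78537595 -292.02644208  217.00688053] [315.19830087 250.32130939] [225.99150434 251.60654694]
[472.2, -313.8, 190] [243.65201563 313.69611827]
[448, -312, 190] [204.7603283  329.57319999]
[496, -315, 190] [280.76855127 297.64408311]
```

```bash
python3 - <<'E'
from h import *
s=cv2.imread("pics/side3.png"); crop(s,305,230,345,275,13,"s3b.png")
E
```

```text
(no output)
```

View pics/s3b.png

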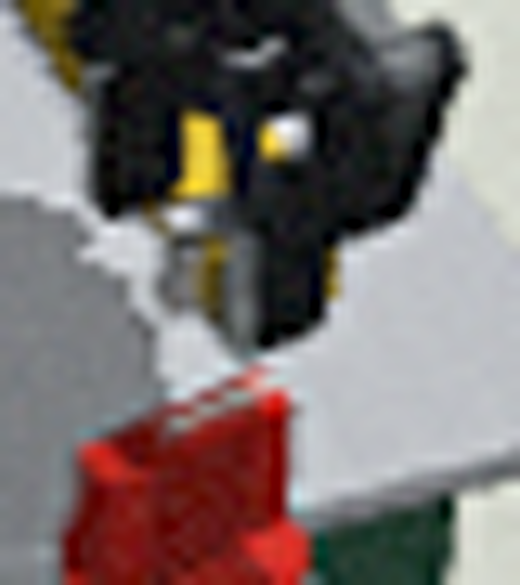

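Finger midpoint and bar agree with predictions to about 1 px, so I'm descending and gripping.

```bash
python3 - <<'E'
from h import *
up=np.array([0,0,1])-0.05*D
G=np.array([472.2,-313.8,190])
print(bot.movel(list(G-up*28),max_speed=120,threshold=10)); st()
bot.grip(0.0,70); s=st()
for n in("top","side"): cv2.imwrite(f"pics/{n}4.png",imaging.capture(n))
crop(cv2.imread("pics/side4.png"),280,210,360,320,6,"s4.png")
E
```

```text
False
('t', np.float64(12.225)) ('tcp_pos', array([ 472.337, -315.485,  162.95 ])) ('orientation', array([-3.092, -0.009,  3.091])) ('contact_force', array([ 0.026, -0.762, -0.249])) ('wrist_torque', array([ 0.082, -0.056, -0.008])) ('opening', np.float64(0.501))
('t', np.float64(12.608)) ('tcp_pos', array([ 472.658, -313.861,  163.085])) ('orientation', array([-3.095, -0.008,  3.093])) ('contact_force', array([0.022, 5.069, 4.241])) ('wrist_torque', array([ 1.074, -0.098, -0.008])) ('opening', np.float64(0.126))
```

View pics/s4.png

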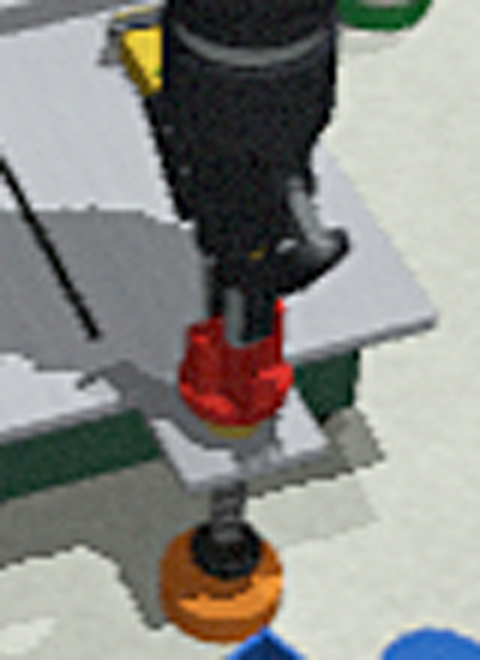

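```bash
python3 - <<'E'
from h import *
yaw=-0.05+pi
up=np.array([0,0,1])-0.05*D
P0=np.array([472.2,-313.8,190])-up*28
for d in list(range(2,24,2)):
    al=0.05-d/300
    bot.movel(list(P0+np.array([0,0,-d])+D*0.15*d),rot=ori(yaw,al),max_speed=20)
    s=bot.get_state(); print(d,round(al,4),np.round(s["tcp_pos"],2),np.round(s["contact_force"],2),np.round(s["wrist_torque"],2))
    if s["contact_force"][2]>16: break
bot.dwell(.3); st()
cv2.imwrite("pics/top5.png",imaging.capture("top")); crop(cv2.imread("pics/top5.png"),280,160,380,220,7,"t5.png")
cv2.imwrite("pics/side5.png",imaging.capture("side")); crop(cv2.imread("pics/side5.png"),280,210,360,320,5,"s5.png")
E
```

```text
2 0.0433 [ 472.52 -314.32  160.91] [0.32 5.92 4.27] [ 1.14 -0.07  0.06]
4 0.0367 [ 472.38 -314.76  158.79] [0.66 5.54 6.28] [ 1.21 -0.1  -0.02]
6 0.03 [ 472.33 -315.15  156.78] [0.89 5.07 5.57] [ 1.1  -0.12  0.08]
8 0.0233 [ 472.23 -315.51  154.74] [0.18 5.19 5.94] [ 1.1  -0.21  0.06]
10 0.0167 [ 472.34 -315.75  153.36] [0.01 6.87 8.86] [1.34 0.03 0.07]
12 0.01 [ 472.58 -315.83  153.03] [-2.07  9.99 19.26] [1.9  0.63 0.02]
('t', np.float64(14.508)) ('tcp_pos', array([ 472.548, -315.817,  153.036])) ('orientation', array([-3.132e+00,  1.000e-03,  3.093e+00])) ('contact_force', array([-2.585,  9.055, 19.18 ])) ('wrist_torque', array([1.983, 0.61 , 0.066])) ('opening', np.float64(0.135))
```

View pics/t5.png

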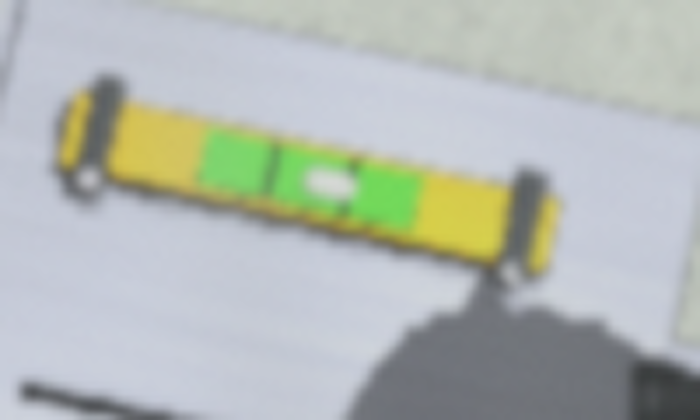

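View pics/s5.png

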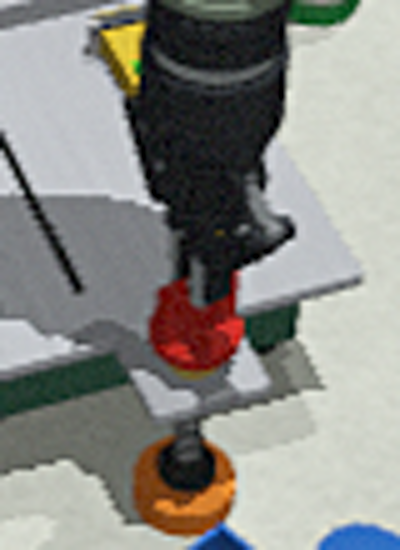

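Pressed on the pad (Fz 19 N, of which springs take about 8). The bubble at crop (330,183) lies towards the foot; the line midpoint is at about (310,179), so the offset is about +8 mm and the knob needs to go anticlockwise. Now I'll measure it in code and turn.

```bash
cat >> h.py <<'E'
def bubble(im,dbg=None):
    # profile along the vial in a rectified 4x patch
    x0,y0,x1,y1=300,165,350,205; k=8
    A=im[y0:y1,x0:x1].astype(np.float32); b,g,r=A[:,:,0],A[:,:,1],A[:,:,2]
    # green vial mask + bubble, closed
    gm=((g-np.maximum(r,b))>40).astype(np.uint8); gm=cv2.morphologyEx(gm,cv2.MORPH_CLOSE,np.ones((5,5)))
    (cx,cy),(w,h),an=cv2.minAreaRect(max(cv2.findContours(gm,0,2)[0],key=cv2.contourArea))
    d=np.array(D); a=proj("top",np.array([545,-150,125.])); e=proj("top",np.array([545,-150,125.])+D*50); sc=np.linalg.norm(e-a)/50; ax=(e-a)/np.linalg.norm(e-a); n=np.array([-ax[1],ax[0]])
    u=np.arange(-36,36.01,.5); v=np.arange(-1.2,1.21,.4)
    mx=(cx+ax[0]*u[None]*sc+n[0]*v[:,None]).astype(np.float32);my=(cy+ax[1]*u[None]*sc+n[1]*v[:,None]).astype(np.float32)
    S=cv2.remap(A,mx,my,cv2.INTER_CUBIC).mean(0)
    white=np.minimum(S[:,0],S[:,2]); 
    mxo=(cx+ax[0]*u[None]*sc+n[0]*np.array([-2.4,-2,2,2.4])[:,None]).astype(np.float32);myo=(cy+ax[1]*u[None]*sc+n[1]*np.array([-2.4,-2,2,2.4])[:,None]).astype(np.float32)
    O=cv2.remap(A,mxo,myo,cv2.INTER_CUBIC).mean(0)
    ww=np.clip(white-white[np.abs(u)<30].min()-60,0,None)*(np.abs(u)<33); bub=(ww*u).sum()/ww.sum()
    dk=O[:,1]; base=np.median(dk[np.abs(u)<33]); L=[]
    for s in(-1,1):
        m=(np.abs(u-s*15)<6); q=np.clip(base-12-dk,0,None)*m; L.append((q*u).sum()/max(q.sum(),1e-6))
    G=np.clip(S[:,1]-S[:,2],0,None)
    return bub,L,(cx+x0,cy+y0),max(w,h)/sc
def look(name,N=3):
    im=np.mean([imaging.capture("top").astype(np.float32) for _ in range(N)],0).astype(np.uint8); cv2.imwrite("pics/"+name+".png",im)
    b,L,c,l=bubble(im); print(name,"bubble",round(b,2),"lines",np.round(L,2),"err_lines",round(b-sum(L)/2,2),"vial",np.round(c,1),round(l,1)); return b,L
E
python3 - <<'E'
from h import *
for f in("top0","top1","top3","top5"):
    print(f,bubble(cv2.imread(f"pics/{f}.png")))
E
```

```text
top0 (np.float64(25.156761667116427), [np.float64(-15.720892515957098), np.float64(15.034221513930532)], (323.6529426574707, 184.81176376342773), np.float64(83.67261549289726))
top1 (np.float64(25.173849388054123), [np.float64(-15.728788030565415), np.float64(15.024886521764028)], (323.6529426574707, 184.81176376342773), np.float64(83.67261549289726))
top3 (np.float64(25.283923686724304), [np.float64(-15.48713746112245), np.float64(15.321916228555484)], (323.54705810546875, 184.78823471069336), np.float64(84.25166961491803))
top5 (np.float64(7.9169370470841365), [np.float64(-15.168328632480907), np.float64(14.835296855113175)], (323.8352966308594, 185.2411766052246), np.float64(83.38309606877247))
```

The measure reads +25.3 for the raised deck (the spec says +25) and now +8.0 mm, so I'll turn 0.83 rad anticlockwise.

```bash
python3 - <<'E'
from h import *
c=[472.3,-314.8,150]
for f in (.21,.42,.63,.83):
    bot.movel(c,rot=ori(-0.05+pi+f,0.0),max_speed=40)
    s=bot.get_state(); print(f,s["t"],np.round(s["tcp_pos"],2),np.round(s["contact_force"],2),np.round(s["wrist_torque"],2),s["opening"])
bot.dwell(.3); st(); look("top6")
cv2.imwrite("pics/side6.png",imaging.capture("side")); crop(cv2.imread("pics/side6.png"),280,210,360,320,5,"s6.png")
crop(cv2.imread("pics/top6.png"),280,160,380,220,7,"t6.png")
E
```

```text
0.21 14.9667 [ 473.06 -315.7   153.1 ] [-3.79  4.78 16.52] [ 0.86  0.83 -0.01] 0.13195695968872986
0.42 15.325 [ 473.03 -315.99  153.1 ] [-4.71  4.18 17.03] [ 0.78  0.75 -0.  ] 0.1333725245796224
0.63 15.6833 [ 473.08 -316.15  153.09] [-2.83  3.13 17.15] [ 0.7   0.75 -0.01] 0.1326136326139064
0.83 16.0333 [ 473.13 -316.28  153.12] [-4.06  2.33 16.69] [0.63 0.68 0.02] 0.13256104486854514
('t', np.float64(16.333)) ('tcp_pos', array([ 473.14 , -316.313,  153.134])) ('orientation', array([-3.137e+00, -1.000e-03, -2.362e+00])) ('contact_force', array([-3.146,  3.03 , 16.289])) ('wrist_torque', array([0.575, 0.698, 0.024])) ('opening', np.float64(0.131))
top6 bubble -0.06 lines [-15.46  14.67] err_lines 0.34 vial [324.1 185.3] 83.5
```

View pics/t6.png

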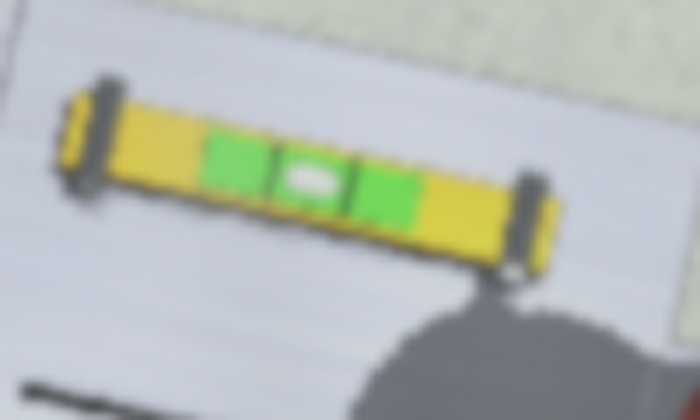

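View pics/s6.png

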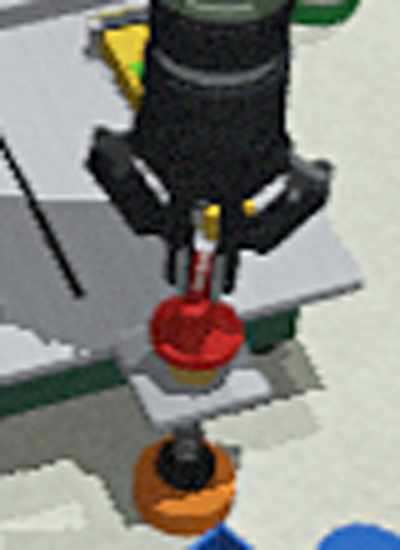

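The bubble is centred to within 0.4 mm. I'll add a little press for margin and re-check the bubble, the selector and the loose things.

```bash
python3 - <<'E'
from h import *
bot.movel([472.3,-314.8,149.2],max_speed=10); bot.dwell(1.0); st(); look("top7")
im=cv2.imread("pics/top7.png"); cv2.imwrite("pics/side7.png",imaging.capture("side"))
crop(im,110,190,200,260,5,"t_sel7.png"); st()
E
```

```text
('t', np.float64(17.783)) ('tcp_pos', array([ 473.226, -316.351,  153.015])) ('orientation', array([-3.136e+00, -1.000e-03, -2.362e+00])) ('contact_force', array([-4.867,  4.704, 20.289])) ('wrist_torque', array([0.858, 0.935, 0.047])) ('opening', np.float64(0.134))
top7 bubble -0.22 lines [-15.43  14.68] err_lines 0.15 vial [324.1 185.3] 83.5
('t', np.float64(17.983)) ('tcp_pos', array([ 473.236, -316.348,  153.017])) ('orientation', array([-3.136e+00, -1.000e-03, -2.362e+00])) ('contact_force', array([-3.552,  3.232, 19.968])) ('wrist_torque', array([ 0.849,  0.992, -0.001])) ('opening', np.float64(0.133))
```

View pics/t_sel7.png

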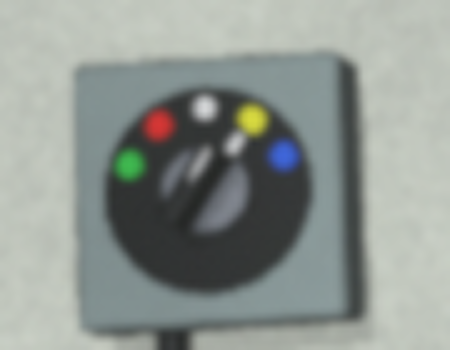

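View pics/top7.png

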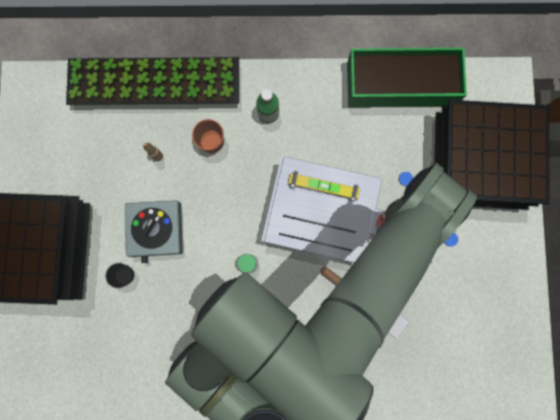

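The pointer is on yellow, the bubble is centred, the force is steady at 20 N and no bystander has visibly moved, so I'm handing in.

```bash
python3 -c "
from bench import bot
print(bot.sign_off())"
```

```text
the job is handed in; nothing more can be done
None
```

The job is handed in, with the robot still holding the knob pressed down. I can't see the verdict.

- **Selector:** I turned it 0.6 rad clockwise, from the white dot to the yellow one. The last top picture shows the pointer on the yellow dot.
- **Levelling foot:** I gripped the red knob and pressed it down until the foot stood on the orange pad. I then turned it 0.83 rad anticlockwise.
- **Bubble:** it read +8.0 mm before the turn. The last check put it 0.15 mm from the middle of the two lines, or −0.22 mm from the vial's centre. The limit is ±3 mm.
- **Press force:** the push on the tool was a steady 20 N. About 6 to 9 N of that goes into the springs, which leaves roughly 11 to 14 N on the pad. I could not measure the pad force directly.
- **Loose things:** the ones visible in the last top picture had not moved. The arm hid the label bin and part of the trowel there; nothing had touched them up to that point as far as I could tell. I took a last side picture but did not look at it.
- **Side-view height:** two cameras put the top of the knob about 4 mm higher than I assumed. The grip left room for that, and no check failed.

The clock stood at about 18 s of the 64 s allowed.

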